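Draw the grinder spindle to its bearing seat and hold it for the caliper

TASK

A spindle sits fully home in the bore of the belt grinder's contact wheel. Take it lightly by its dark head (each finger pressing with less than about 20 N) and draw it straight out along the leaning bore, without prying it against the bore, until the whole copper-coloured bearing seat is in the open while the red band is still entirely hidden inside; never let the red band come out. Finish holding it there, still and in line with the bore, so that the seat can be measured; leave the caliper, the flap disc and the green polishing bar where they lie.

Things in the scene. Friction and masses are not known exactly. Their poses are not given: they have to be found in the camera images.
- spindle: Loose steel spindle, 0.3 kg. Origin: on its axis, underside of the shoulder; z up its axis. Dark round head, diameter 24, z=6 to 50 mm; shoulder disc, diameter 32, z=0 to 6; shank, diameter 20, down to z=-58. At the start fully home: the shoulder rests on the wheel's face, origin at the bore's mouth. Only its weight and light rubbing resist the pull.
- head (a point): Middle of the spindle's dark head, on its axis, 33 mm above the spindle's origin: the place to grip. With the fingers' pads centred here and the tool along the axis, the fingertips clear the shoulder.
- seat (a point): Lower edge of the copper-coloured bearing seat, on the shank's axis, 30 mm below the spindle's origin; the seat is 10 mm long (20 to 30 mm below the origin). It comes level with the bore's mouth when the spindle is 30 mm out.
- red_band (a point): Upper edge of the red band, on the shank's axis, 46 mm below the spindle's origin; the band is 8 mm long (46 to 54 mm below). It begins to show when the spindle is 46 mm out.
- wheel: Contact wheel, aluminium, black tyre, diameter 110, 60 mm wide, fixed on a blue cradle that stands fast. Its axis leans 20 degrees from vertical, upper end roughly to the robot. Origin: centre of the bore's mouth in the upper face, 111 mm above the bench; z is the bore's axis, up and out; y level. Bore diameter 21.2, right through. Only the spindle stands above the face.
- caliper: Vernier caliper, steel, lying flat, about 190 x 65 x 10 mm; origin under its beam's middle. Bystander.
- flap_disc: Red-brown flap disc, diameter 115, 16 mm high; origin under its centre. Bystander.
- polish_bar: Green bar of polishing compound, 110 x 45 x 35 mm; origin under its centre. Bystander.
Things that resemble listed ones, but are neither listed nor needed, are in the scene too. What is shaped like the spindle but blue, brown or purple is not meant.

How it is judged:
By the outcome, as a careful person would: the job done as asked, in the order asked, and still so for the second after the job is handed in, while the arm keeps its last pose, push and grip.
It also fails if it takes over 32 s, if anything falls off the work surface, if the arm or the gripper's body presses on something with over 40 N, if the wrist force passes 120 N, or if a joint passes its speed limit or range.

ROBOT

A 6-joint arm with a two-finger parallel gripper is mounted at the origin on the work surface. World frame = base frame: x ahead of the robot, y to its left, z up, the work surface at z = 0. Lengths are in mm, angles in rad, forces in N, time in s.
With the tool pointing down it reaches from about 350 to 925 mm from the base axis. Payload 6.4 kg.
Tool frame: the origin (TCP) lies at the very end of the fingers, on their centre line; the grasp point (between the pads) lies 19 mm behind it; z points along the fingers, y is the line along which they close (so a half turn about z gives the same grasp; the last joint's range is limited). The gripper opens to 85 mm and grips with 20 to 120 N. Pads are 22 mm wide; open, the fingers measure 114 mm over their backs; the gripper's body (76 mm by 85 mm) begins 54 mm behind the grasp point. The pads swing forward as they close: fully open they stand 13 mm farther back than shut.
Start: joints at [-1.419, 0.245, 1.558, -0, 1.339, -0.174], TCP at [208.048, -615.816, 231.29] pointing down, gripper open.
Joint ranges: [-3.13, 3.13], [-1.02, 2.26], [0.13, 2.54], [-0.95, 4.09], [0.21, 2.88], [-2.74, 2.74]. Speed limits (rad/s): [2.57, 2.57, 3.14, 3.14, 3.14, 3.14].

INTERFACE

Orientations are given as a unit quaternion [w, x, y, z].
In Python, from cell import r gives the robot as it stands. The module is installed in compiled form; this text tells all that it offers.
- The arm moves only by the tool drive_tool, never from a script. Its argument "steps" is a list of rows, each a list of 7 numbers: the shift along the tool's x, y, z normalised to -1 to 1, where 1 is 10 cm, then the turn, a rotation vector about the tool's x, y, z normalised to -1 to 1, where 1 is 60 degrees, then the opening, from -1 (shut) to 1 (fully open). In form: [[dx, dy, dz, ax, ay, az, jaw], ...]. A call has 1 to 10 rows; each row is the pose to reach, as a shift and turn from the pose commanded when the call began, along the tool's axes at that moment; what a row does not reach only later rows make up. A row lasts 1/12 s, in which the tool goes at most 41.7 mm and 7.16 degrees, less where a joint would pass 70% of its speed; a pose out of reach is approached as far as the arm can. A call with a number of a shift or a turn outside -1 to 1 is refused whole. A call with a gripper value outside its range is refused whole. The fingers move at their own pace and stop on an object; the grip force is fixed at half the most. Time passes only in rows, so rows that repeat a pose let the fingers close. It gives the time, the measured TCP pose, the force, the opening and the grip force at its end, in the units of the state.
- r.state(): the state, without advancing time (a new reading comes with each control period).
- r.grab_frame(name): name is "side" or "top"; returns a dict with "pixels" (480x640x3 uint8, red, green, blue), "fovy" (degrees; the focal length in pixels is half the picture's height over the tangent of half this angle, whatever the lens; pixels are square), "cx", "cy" (the principal point, pixels), "world_to_cam" (4x4, takes a point from world to camera coordinates). Camera axes: x right, y up, looking along -z (the intrinsics and any distortion apply to the point x, -y, -z); pixel columns grow to the right and rows downward; lengths in mm; the calibration is good to about 2 mm. A picture is of the moment at which its call begins. There is no depth.
- r.sign_off(): hands the job in; it is judged then, once.
The state is a dict: "time_s": time; "q": joint angles; "joint_velocities": joint speeds; "tau": joint torques, N m; "tool_pos": TCP position; "tool_rot": TCP orientation; "wrist_force": force on the tool from outside, world axes, zero at the start; "torque": the same for the moment, N m; "width": finger opening in mm; "finger_force": force on a finger pad.
Only numpy, scipy, OpenCV 4.12 (cv2) and the standard library are available. Lean on these libraries where they do the work, as an engineer would, in place of code of your own. Each camera call takes 0.05 s, during which the arm holds its last target. There are 200 camera calls.

## Working session

There is one attempt and no reset: what is moved stays moved. The work goes in short steps, Python scripts to look and compute and a tool call to move; the robot and the scene stay as the last step left them, time stands still between calls to the robot, and variables do not carry over. Pictures are saved under pics/ and viewed, at most 10 in all, crops included, and the job is handed in when it is done.

Besides the shell and the picture viewer there is one more tool, called after ">>>" by a JSON object that holds its "method" and its "body", one argument or row to a line. drive_tool: Moves the arm, as the interface text tells. Its arguments: {"type":"object","properties":{"steps":{"type":"array"}},"required":["steps"]}

```bash
mkdir -p pics
python3 - <<'E'
from cell import r
import cv2,numpy as np,pickle
for n in("side","top"):
    f=r.grab_frame(n);pickle.dump(f,open(f"pics/{n}0.pkl","wb"))
    cv2.imwrite(f"pics/{n}0.png",f["pixels"][:,:,::-1])
    print({k:v for k,v in f.items() if k!="pixels"})
print(r.state())
E
```

```text
{'fovy': 55.01661383686327, 'cx': 318.4361983514451, 'cy': 238.92992399108167, 'world_to_cam': array([[ 9.53404286e-01, -3.01371370e-01, -1.39844483e-02,
        -5.23963716e+02],
       [ 2.39673543e-01,  7.28437674e-01,  6.41821742e-01,
        -2.21796178e+02],
       [-1.83239899e-01, -6.15267302e-01,  7.66726344e-01,
        -8.33112553e+02],
       [ 0.00000000e+00,  0.00000000e+00,  0.00000000e+00,
         1.00000000e+00]])}
{'fovy': 47.89819284009918, 'cx': 321.1223200672187, 'cy': 243.8208882353207, 'world_to_cam': array([[-9.82321080e-03, -9.99323167e-01, -3.54501427e-02,
         3.01820458e+01],
       [ 9.98195796e-01, -1.18998500e-02,  5.88518941e-02,
        -5.70688630e+02],
       [-5.92339126e-02, -3.48080689e-02,  9.97637079e-01,
        -1.22788085e+03],
       [ 0.00000000e+00,  0.00000000e+00,  0.00000000e+00,
         1.00000000e+00]])}
{'time_s': 0.1, 'q': array([-1.41907745e+00,  2.45725907e-01,  1.55889024e+00,  1.06738496e-07,
        1.33868169e+00, -1.74102352e-01]), 'joint_velocities': array([ 0.00139411, -0.00165101, -0.00450702, -0.00059527, -0.00033245,
       -0.0005448 ]), 'tau': array([-9.34732925e-04, -4.30669892e+01, -3.27129471e+01, -1.53066512e-04,
        2.84068221e-03, -4.07720961e-06]), 'tool_pos': array([ 207.98485427, -615.3050111 ,  230.30323782]), 'tool_rot': array([-8.52538604e-04,  9.86759032e-01,  1.62190896e-01,  9.59371679e-06]), 'wrist_force': array([-0.72624798, -0.88758912, -0.1743093 ]), 'torque': array([-0.06699628, -0.04253387,  0.00488648]), 'finger_force': 0.0, 'width': 85.6906794874594}
```

View pics/side0.png

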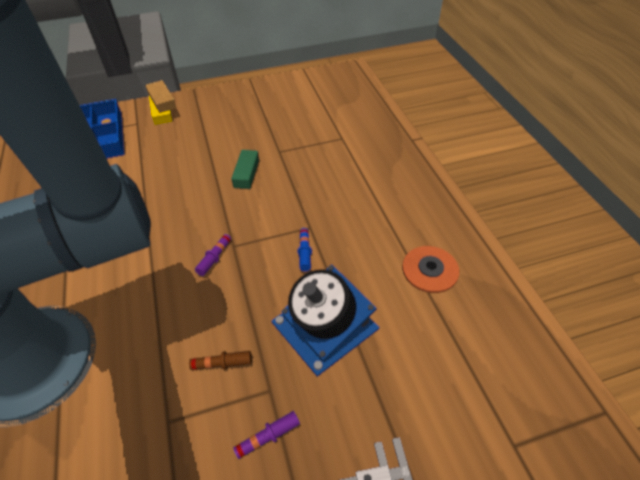

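View pics/top0.png

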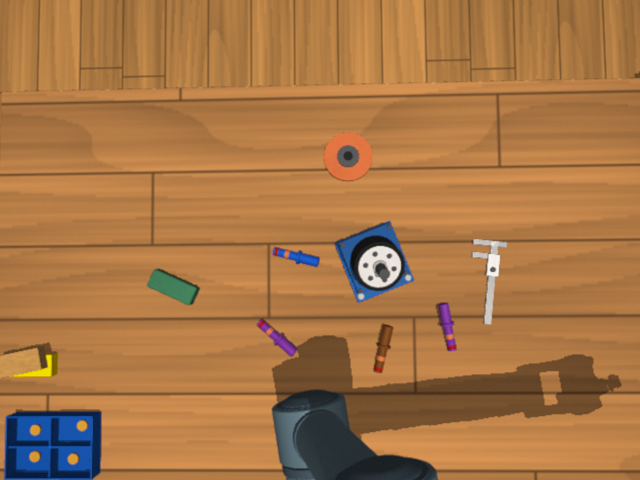

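The candidates are:
- In the wheel, dark head: side (314,294), top (382,270).
- Lying loose: blue (305,250), purple (213,255) and (267,435), brown (220,360), all in side pixels.

Only the dark-headed one in the wheel's bore fits the description. I'll confirm that in an enlarged crop.

Run:
```python
import cv2,numpy as np
s=cv2.imread("pics/side0.png")[255:350,270:365];t=cv2.imread("pics/top0.png")[220:315,330:425]
cv2.imwrite("pics/crop0.png",np.hstack([cv2.resize(i,(400,400),interpolation=cv2.INTER_CUBIC) for i in(s,t)]))
```

```text
(no output)
```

View pics/crop0.png

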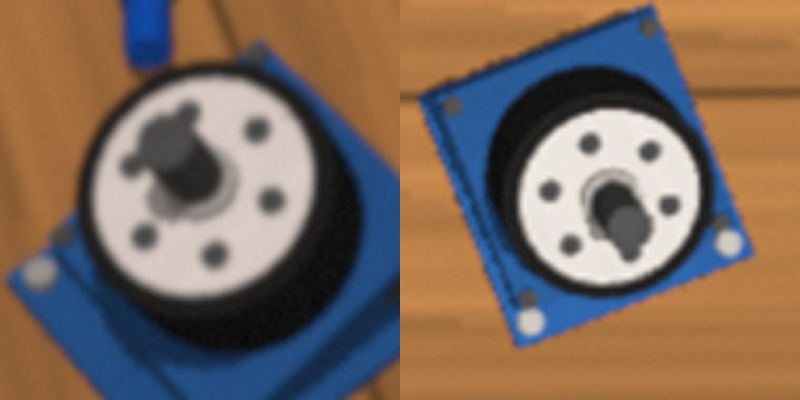

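```bash
cat > h.py <<'E'
import numpy as np,cv2,pickle
def proj(f,P):
    W=f["world_to_cam"];p=np.atleast_2d(P)@W[:3,:3].T+W[:3,3];F=240/np.tan(np.radians(f["fovy"]/2))
    return np.c_[f["cx"]-F*p[:,0]/p[:,2],f["cy"]+F*p[:,1]/p[:,2]]
def ray(f,uv):
    W=f["world_to_cam"];F=240/np.tan(np.radians(f["fovy"]/2));uv=np.atleast_2d(uv)
    d=np.c_[(uv[:,0]-f["cx"])/F,-(uv[:,1]-f["cy"])/F,-np.ones(len(uv))]@W[:3,:3]
    return -W[:3,:3].T@W[:3,3],d
def axis(psi,t=np.radians(20)): return np.array([np.sin(t)*np.cos(psi),np.sin(t)*np.sin(psi),np.cos(t)])
E
python3 - <<'E'
from h import *
from scipy.optimize import least_squares
F={n:pickle.load(open(f"pics/{n}0.pkl","rb")) for n in("side","top")}
box={"side":(255,350,270,365),"top":(220,315,330,425)}
head={"side":(309.2-.4,288.7-.4),"top":(384.6-.4,273.9-.4)}
C={}
for n in F:
    a,b,c,d=box[n];g=F[n]["pixels"][a:b,c:d].min(2);g=cv2.resize(g,None,fx=8,fy=8,interpolation=cv2.INTER_CUBIC)
    m=(g>115).astype(np.uint8);k,l,s,_=cv2.connectedComponentsWithStats(m);i=1+s[1:,4].argmax()
    cs,_=cv2.findContours((l==i).astype(np.uint8),cv2.RETR_EXTERNAL,cv2.CHAIN_APPROX_NONE)
    h=cv2.convexHull(max(cs,key=len))[:,0].astype(float);C[n]=(h+.5)/8-.5+[c,a]
    print(n,len(h),cv2.fitEllipse(C[n].astype(np.float32)))
def res(p,use=("side","top")):
    x,y,z,psi,R,L=p;A=axis(psi);o=np.array([x,y,z]);out=[(z-111)/1.,(L-50)/1.]
    for n in use:
        e,d=ray(F[n],C[n]);P=e+d*(((o-e)@A)/(d@A))[:,None]
        q=P-o;out+=list((np.linalg.norm(q-np.outer(q@A,A),axis=1)-R)/np.sqrt(len(d))*3)
        out+=list(proj(F[n],o+L*A)[0]-head[n])
    return out
for u in(("side","top"),("side",),("top",)):
    s=least_squares(res,[560,-60,111,np.pi,45,50],args=(u,),loss="soft_l1");print(u,s.x.round(3),s.cost.round(3))
    A=axis(s.x[3])
    print([ (proj(F[n],s.x[:3]+50*A)[0]-head[n]).round(2) for n in F])
E
```

```text
side 94 ((317.9002990722656, 298.88018798828125), (49.62116622924805, 54.672142028808594), 46.17827606201172)
top 77 ((379.203857421875, 266.240234375), (41.16889953613281, 43.78502655029297), 58.778236389160156)
('side', 'top') [ 516.684 -102.002  111.658   -2.765   46.179   49.923] 3.031
[array([-0.44, -0.05]), array([-0.02,  0.01])]
('side',) [ 517.496 -101.455  111.      -9.03    46.085   49.997] 0.062
[array([ 0.09, -0.09]), array([-0.17, -0.45])]
('top',) [ 515.969 -102.027  110.998 -134.697   46.375   49.946] 0.139
[array([-0.75,  0.41]), array([0.09, 0.31])]
```

The crop confirms it: the dark-headed spindle stands in the bore of the white-faced wheel. Its mouth is at about (516.7, -101.9, 111) and it leans along azimuth -2.755 rad. The height and reach agree with the values given. Next I travel over.

>>> {"method": "drive_tool", "body": {
  "steps": [
    [0.3,-0.28,0,0,0,0,1],
    [0.65,-0.61,0,0,0,0,1],
    [1.0,-0.93,0,0,0,0,1]
  ]
}}

```text
time_s: 0.35
tool_pos: [267.2, -504.9, 230.3]
tool_rot: [-0.001, 0.987, 0.161, 0.0]
wrist_force: [0.8, 0.1, 1.3]
width: 85.2
finger_force: 0.0
```

>>> {"method": "drive_tool", "body": {
  "steps": [
    [0.33,-0.31,0,0,0,0,1],
    [0.67,-0.62,0,0,0,0,1],
    [1.0,-0.93,0,0,0,0,1]
  ]
}}

```text
time_s: 0.6
tool_pos: [327.1, -394.4, 230.8]
tool_rot: [-0.0, 0.987, 0.162, -0.0]
wrist_force: [0.9, -0.9, -0.1]
width: 85.4
finger_force: 0.0
```

>>> {"method": "drive_tool", "body": {
  "steps": [
    [0.33,-0.31,0,0,0,0,1],
    [0.67,-0.62,0,0,0,0,1],
    [1.0,-0.93,0,0,0,0,1]
  ]
}}

```text
time_s: 0.85
tool_pos: [386.5, -284.5, 231.0]
tool_rot: [-0.0, 0.987, 0.162, -0.0]
wrist_force: [0.3, -0.6, 0.1]
width: 85.5
finger_force: 0.0
```

```bash
cat > plan.py <<'E'
import sys
from h import *
from cell import r
from scipy.spatial.transform import Rotation as R
def plan(s,o=(516.7,-101.9,111),psi=-2.755):
    st=r.state();A=axis(psi);z=-A;y=np.array([-np.sin(psi),np.cos(psi),0]);T=np.c_[np.cross(y,z),y,z]
    q=st["tool_rot"];Q=R.from_quat([q[1],q[2],q[3],q[0]]);p=st["tool_pos"];o=np.array(o)
    print("t",st["time_s"],"pos",p.round(2),"q",st["q"].round(2),"w",st["width"].round(2),"f",np.round(st["finger_force"],2),"F_tool",Q.inv().apply(st["wrist_force"]).round(2),"M_tool",Q.inv().apply(st["torque"]).round(2))
    d=p-o;print("along axis",(d@A).round(2),"off in T axes",(T.T@(d-(d@A)*A))[:2].round(2))
    print("shift/100",(Q.inv().apply(o+s*A-p)/100).round(4),"turn/60deg",((Q.inv()*R.from_matrix(T)).as_rotvec()/np.radians(60)).round(4))
if __name__=="__main__": plan(float(sys.argv[1]))
E
python3 plan.py 110
```

```text
Traceback (most recent call last):
  File "plan.py", line 11, in <module>
    if __name__=="__main__": plan(float(sys.argv[1]))
                             ~~~~^^^^^^^^^^^^^^^^^^^^
  File "plan.py", line 8, in plan
    print("t",st["time_s"],"pos",p.round(2),"q",st["q"].round(2),"w",st["width"].round(2),"f",np.round(st["finger_force"],2),"F_tool",Q.inv().apply(st["wrist_force"]).round(2),"M_tool",Q.inv().apply(st["torque"]).round(2))
                                                                     ^^^^^^^^^^^^^^^^^
AttributeError: 'float' object has no attribute 'round'
```

```bash
sed -i 's/st\["width"\].round(2)/round(st["width"],2)/' plan.py; python3 plan.py 110
```

```text
t 0.85 pos [ 386.47 -284.47  230.97] q [-0.87 -0.17  1.98  0.    1.33  0.37] w 85.51 f 0.0 F_tool [ 0.11  0.71 -0.13] M_tool [-0.05  0.01 -0.03]
along axis 177.54 off in T axes [-137.    119.99]
shift/100 [ 1.4419 -1.2907  0.1664] turn/60deg [ 0.0099  0.3333 -0.058 ]
```

>>> {"method": "drive_tool", "body": {
  "steps": [
    [0.3,-0.27,0,0.003,0.1,-0.02,1],
    [0.6,-0.54,0,0.006,0.2,-0.04,1],
    [0.9,-0.8,0,0.0099,0.3333,-0.058,1],
    [0.9,-0.8,0,0.0099,0.3333,-0.058,1]
  ]
}}

```text
time_s: 1.18
tool_pos: [445.7, -177.2, 229.7]
tool_rot: [-0.036, 0.966, 0.191, 0.172]
wrist_force: [-0.3, -0.9, -0.8]
width: 85.3
finger_force: 0.0
```

```bash
python3 plan.py 110
```

```text
t 1.1833 pos [ 445.66 -177.22  229.69] q [-0.8  -0.31  2.13  0.35  1.21  0.28] w 85.29 f 0.0 F_tool [-0.84  0.68  0.55] M_tool [ 0.   -0.14  0.02]
along axis 143.75 off in T axes [-47.92  42.97]
shift/100 [ 0.4795 -0.4264  0.3414] turn/60deg [-0.0045 -0.0037  0.0036]
```

>>> {"method": "drive_tool", "body": {
  "steps": [
    [0.24,-0.21,0.17,0,0,0,1],
    [0.48,-0.426,0.34,-0.0045,-0.0037,0.0036,1],
    [0.48,-0.426,0.34,-0.0045,-0.0037,0.0036,1],
    [0.48,-0.426,0.34,-0.0045,-0.0037,0.0036,1],
    [0.48,-0.426,0.34,-0.0045,-0.0037,0.0036,1]
  ]
}}

```text
time_s: 1.6
tool_pos: [482.2, -121.5, 215.7]
tool_rot: [-0.031, 0.967, 0.187, 0.169]
wrist_force: [-0.0, -0.5, -0.6]
width: 85.3
finger_force: 0.0
```

```bash
python3 plan.py 50
```

```text
t 1.6 pos [ 482.15 -121.51  215.68] q [-0.63 -0.27  2.13  0.32  1.12  0.44] w 85.29 f 0.0 F_tool [-0.37  0.46  0.47] M_tool [-0.01 -0.11  0.04]
along axis 111.84 off in T axes [-1.21  5.14]
shift/100 [ 0.0148 -0.0545  0.618 ] turn/60deg [ 0.0048  0.0043 -0.0028]
```

>>> {"method": "drive_tool", "body": {
  "steps": [
    [0,0,0,0,0,0,1],
    [0,0,0,0,0,0,1],
    [0,0,0,0,0,0,1]
  ]
}}

```text
time_s: 1.85
tool_pos: [482.1, -122.2, 216.0]
tool_rot: [-0.031, 0.967, 0.186, 0.169]
wrist_force: [0.9, -0.1, -0.3]
width: 85.4
finger_force: 0.0
```

```bash
python3 plan.py 50
```

```text
t 1.85 pos [ 482.12 -122.21  216.  ] q [-0.63 -0.27  2.13  0.32  1.12  0.44] w 85.41 f 0.0 F_tool [0.69 0.4  0.52] M_tool [-0.01 -0.16  0.02]
along axis 112.24 off in T axes [-1.38  5.78]
shift/100 [ 0.0158 -0.0615  0.622 ] turn/60deg [ 0.0057  0.0036 -0.0046]
```

>>> {"method": "drive_tool", "body": {
  "steps": [
    [0.016,-0.06,0.0,0.005,0.004,-0.0035,1],
    [0.016,-0.06,0.2,0.005,0.004,-0.0035,1],
    [0.016,-0.06,0.4,0.005,0.004,-0.0035,1],
    [0.016,-0.06,0.6,0.005,0.004,-0.0035,1],
    [0.016,-0.06,0.62,0.005,0.004,-0.0035,1],
    [0.016,-0.06,0.62,0.005,0.004,-0.0035,1],
    [0.016,-0.06,0.62,0.005,0.004,-0.0035,1]
  ]
}}

```text
time_s: 2.43
tool_pos: [501.2, -107.6, 158.8]
tool_rot: [-0.033, 0.966, 0.189, 0.171]
wrist_force: [-0.6, -0.5, 0.5]
width: 85.5
finger_force: 0.0
```

```bash
python3 plan.py 15
```

```text
t 2.4333 pos [ 501.2  -107.6   158.82] q [-0.58 -0.15  2.14  0.35  0.98  0.43] w 85.51 f 0.0 F_tool [-0.52  0.28 -0.74] M_tool [ 0.03 -0.14  0.02]
along axis 50.58 off in T axes [ 0.85 -0.57]
shift/100 [-0.0089  0.0056  0.3558] turn/60deg [ 0.0002 -0.001   0.0005]
```

>>> {"method": "drive_tool", "body": {
  "steps": [
    [-0.006,0.004,0.12,0,0,0,1],
    [-0.006,0.004,0.24,0,0,0,0.5],
    [-0.006,0.004,0.35,0,0,0,0],
    [-0.006,0.004,0.35,0,0,0,-0.2],
    [-0.006,0.004,0.35,0,0,0,-0.2],
    [-0.006,0.004,0.35,0,0,0,-0.2],
    [-0.006,0.004,0.35,0,0,0,-0.2],
    [-0.006,0.004,0.35,0,0,0,-0.2]
  ]
}}

```text
time_s: 3.1
tool_pos: [512.1, -103.8, 126.0]
tool_rot: [-0.033, 0.966, 0.189, 0.171]
wrist_force: [-0.2, 0.4, 0.4]
width: 34.0
finger_force: 0.0
```

```bash
python3 plan.py 14
python3 - <<'E'
from h import *
from cell import r
im=[]
for n,(a,b,c,d) in dict(side=(235,355,250,370),top=(205,325,320,440)).items():
    f=r.grab_frame(n);pickle.dump(f,open(f"pics/{n}1.pkl","wb"))
    im.append(cv2.resize(f["pixels"][a:b,c:d,::-1],(400,400),interpolation=cv2.INTER_CUBIC))
cv2.imwrite("pics/c1.png",np.hstack(im))
E
```

```text
t 3.1 pos [ 512.14 -103.83  125.95] q [-0.56 -0.08  2.14  0.36  0.9   0.42] w 33.96 f 0.0 F_tool [ 0.13 -0.42 -0.39] M_tool [ 0.02 -0.15  0.03]
along axis 15.75 off in T axes [0.46 0.06]
shift/100 [-0.0046 -0.0007  0.0174] turn/60deg [ 0.0011 -0.0014  0.0008]
```

View pics/c1.png

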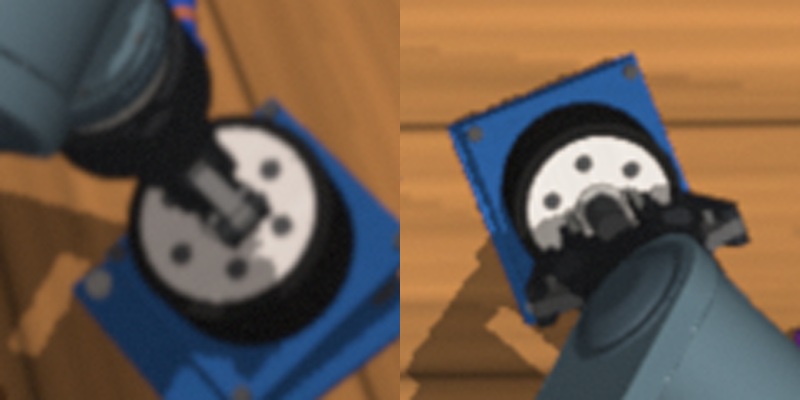

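The fingers straddle the head: near crop (235,205) in the side view and (605,215) in the top view. Nothing is touching yet. I'll close in small steps.

>>> {"method": "drive_tool", "body": {
  "steps": [
    [0,0,0,0,0,0,-0.3],
    [0,0,0,0,0,0,-0.36],
    [0,0,0,0,0,0,-0.4],
    [0,0,0,0,0,0,-0.4],
    [0,0,0,0,0,0,-0.4]
  ]
}}

```text
time_s: 3.62
tool_pos: [511.9, -103.7, 125.0]
tool_rot: [-0.033, 0.966, 0.189, 0.171]
wrist_force: [-0.8, -1.4, 0.6]
width: 25.6
finger_force: 0.7
```

```bash
python3 plan.py 14
```

```text
t 3.6167 pos [ 511.86 -103.66  125.02] q [-0.56 -0.07  2.14  0.36  0.9   0.42] w 25.56 f 0.72 F_tool [-0.96  1.02 -0.96] M_tool [-0.23 -0.29  0.07]
along axis 14.94 off in T axes [-0.04 -0.19]
shift/100 [0.0004 0.0019 0.0094] turn/60deg [ 0.0004 -0.0005  0.0006]
```

>>> {"method": "drive_tool", "body": {
  "steps": [
    [0,0,0,0,0,0,-0.42],
    [0,0,0,0,0,0,-0.42],
    [0,0,0,0,0,0,-0.42]
  ]
}}

```text
time_s: 3.87
tool_pos: [511.9, -103.8, 125.1]
tool_rot: [-0.033, 0.966, 0.189, 0.171]
wrist_force: [-0.6, -4.0, 1.6]
width: 24.6
finger_force: 1.5
```

```bash
python3 plan.py 14
```

```text
t 3.8667 pos [ 511.92 -103.8   125.08] q [-0.56 -0.07  2.14  0.36  0.9   0.42] w 24.64 f 1.52 F_tool [-1.39  3.52 -2.21] M_tool [-0.54 -0.4  -0.01]
along axis 14.99 off in T axes [-0.02 -0.04]
shift/100 [0.0002 0.0004 0.0099] turn/60deg [ 0.0007 -0.0006  0.0006]
```

One finger touches first (tool y force +3.5 N), so I shift about 0.8 mm along +y to centre.

>>> {"method": "drive_tool", "body": {
  "steps": [
    [0,0.004,0,0,0,0,-0.41],
    [0,0.008,0,0,0,0,-0.41],
    [0,0.008,0,0,0,0,-0.42],
    [0,0.008,0,0,0,0,-0.42]
  ]
}}

```text
time_s: 4.2
tool_pos: [512.0, -103.9, 124.7]
tool_rot: [-0.034, 0.966, 0.189, 0.171]
wrist_force: [-0.6, -0.4, -0.3]
width: 25.0
finger_force: 0.4
```

```bash
python3 plan.py 14
```

```text
t 4.2 pos [ 511.95 -103.92  124.72] q [-0.56 -0.07  2.14  0.36  0.9   0.42] w 25.0 f 0.45 F_tool [-0.75  0.2   0.09] M_tool [-0.13 -0.11  0.04]
along axis 14.66 off in T axes [-0.15  0.08]
shift/100 [ 0.0015 -0.0008  0.0066] turn/60deg [-0.0008 -0.0003  0.0004]
```

>>> {"method": "drive_tool", "body": {
  "steps": [
    [0,0,0,0,0,0,-0.44],
    [0,0,0,0,0,0,-0.44],
    [0,0,0,0,0,0,-0.44]
  ]
}}

```text
time_s: 4.45
tool_pos: [512.0, -104.1, 124.8]
tool_rot: [-0.034, 0.966, 0.189, 0.171]
wrist_force: [1.1, -2.1, -0.1]
width: 23.8
finger_force: 2.4
```

```bash
python3 plan.py 14
```

```text
t 4.45 pos [ 511.99 -104.1   124.79] q [-0.56 -0.07  2.14  0.36  0.9   0.42] w 23.82 f 2.39 F_tool [0.14 2.38 0.2 ] M_tool [-0.29 -0.19  0.01]
along axis 14.73 off in T axes [-0.16  0.26]
shift/100 [ 0.0016 -0.0026  0.0073] turn/60deg [-0.0004 -0.0004  0.0004]
```

>>> {"method": "drive_tool", "body": {
  "steps": [
    [0,0.003,0,0,0,0,-0.44],
    [0,0.003,0,0,0,0,-0.45],
    [0,0.003,0,0,0,0,-0.45],
    [0,0.003,0,0,0,0,-0.45]
  ]
}}

```text
time_s: 4.78
tool_pos: [512.0, -104.2, 124.8]
tool_rot: [-0.034, 0.966, 0.189, 0.17]
wrist_force: [-1.6, 0.3, 1.0]
width: 23.8
finger_force: 9.8
```

```bash
python3 plan.py 14
```

```text
t 4.7833 pos [ 512.02 -104.2   124.84] q [-0.56 -0.07  2.14  0.36  0.9   0.42] w 23.77 f 9.79 F_tool [-1.   -0.87 -1.41] M_tool [ 0.07 -0.22  0.02]
along axis 14.78 off in T axes [-0.16  0.37]
shift/100 [ 0.0016 -0.0037  0.0079] turn/60deg [-0.0009 -0.0003  0.0005]
```

>>> {"method": "drive_tool", "body": {
  "steps": [
    [0,0,0,0,0,0,-0.455],
    [0,0,0,0,0,0,-0.455],
    [0,0,-0.02,0,0,0,-0.455],
    [0,0,-0.04,0,0,0,-0.455],
    [0,0,-0.06,0,0,0,-0.455],
    [0,0,-0.08,0,0,0,-0.455],
    [0,0,-0.1,0,0,0,-0.455],
    [0,0,-0.1,0,0,0,-0.455],
    [0,0,-0.1,0,0,0,-0.455]
  ]
}}

```text
time_s: 5.53
tool_pos: [508.7, -105.6, 134.2]
tool_rot: [-0.034, 0.966, 0.189, 0.17]
wrist_force: [-0.5, -0.9, -3.6]
width: 23.8
finger_force: 14.2
```

```bash
python3 plan.py 52.8
```

```text
t 5.5333 pos [ 508.69 -105.59  134.16] q [-0.57 -0.1   2.14  0.36  0.92  0.43] w 23.78 f 14.19 F_tool [-1.94  0.63  3.13] M_tool [-0.03 -0.38 -0.04]
along axis 24.78 off in T axes [-0.36  0.4 ]
shift/100 [ 0.0036 -0.0042 -0.2802] turn/60deg [-0.0007  0.      0.0005]
```

The wrist carries about 3.6 N, the spindle's weight, so it is coming along with no lateral load. I continue the pull.

>>> {"method": "drive_tool", "body": {
  "steps": [
    [0,0,-0.03,0,0,0,-0.455],
    [0,0,-0.06,0,0,0,-0.455],
    [0,0,-0.09,0,0,0,-0.455],
    [0,0,-0.12,0,0,0,-0.455],
    [0,0,-0.15,0,0,0,-0.455],
    [0,0,-0.18,0,0,0,-0.455],
    [0,0,-0.2,0,0,0,-0.455],
    [0,0,-0.2,0,0,0,-0.455]
  ]
}}

```text
time_s: 6.2
tool_pos: [502.7, -108.5, 153.6]
tool_rot: [-0.033, 0.966, 0.189, 0.171]
wrist_force: [-0.3, -0.3, -3.2]
width: 23.4
finger_force: 14.2
```

```bash
python3 plan.py 52.8
```

```text
t 6.2 pos [ 502.74 -108.46  153.61] q [-0.58 -0.14  2.14  0.35  0.97  0.43] w 23.45 f 14.23 F_tool [-1.42  0.16  2.91] M_tool [ 0.   -0.39  0.03]
along axis 45.31 off in T axes [0.1  0.81]
shift/100 [-0.0009 -0.0081 -0.0749] turn/60deg [ 0.0003 -0.0008  0.0006]
```

>>> {"method": "drive_tool", "body": {
  "steps": [
    [0,0,-0.03,0,0,0,-0.455],
    [0,0,-0.055,0,0,0,-0.455],
    [0,0,-0.075,0,0,0,-0.455],
    [0,0,-0.075,0,0,0,-0.455],
    [0,0,-0.075,0,0,0,-0.455]
  ]
}}

```text
time_s: 6.62
tool_pos: [500.3, -109.3, 160.2]
tool_rot: [-0.033, 0.966, 0.189, 0.171]
wrist_force: [-0.2, -0.4, -4.8]
width: 23.6
finger_force: 14.2
```

```bash
python3 plan.py 52.8
python3 - <<'E'
from h import *
from cell import r
im=[]
o=np.array([516.7,-101.9,111]);A=axis(-2.755)
for n,(a,b,c,d) in dict(side=(260,330,280,350),top=(225,295,340,410)).items():
    f=r.grab_frame(n)
    im.append(cv2.resize(f["pixels"][a:b,c:d,::-1],(400,400),interpolation=cv2.INTER_CUBIC))
    print(n,[((proj(f,o+k*A)[0]-[c,a])*400/70).round(0) for k in(0,8,18,38)])
cv2.imwrite("pics/c2.png",np.hstack(im))
E
```

```text
t 6.6167 pos [ 500.26 -109.3   160.21] q [-0.58 -0.16  2.14  0.35  0.98  0.43] w 23.62 f 14.24 F_tool [-1.92  0.32  4.38] M_tool [-0.   -0.44 -0.01]
along axis 52.4 off in T axes [-0.1   0.65]
shift/100 [ 0.001  -0.0065 -0.004 ] turn/60deg [-0.0002 -0.0005  0.0005]
side [array([212., 220.]), array([205., 212.]), array([195., 200.]), array([175., 177.])]
top [array([224., 235.]), array([228., 241.]), array([234., 250.]), array([245., 267.])]
```

View pics/c2.png

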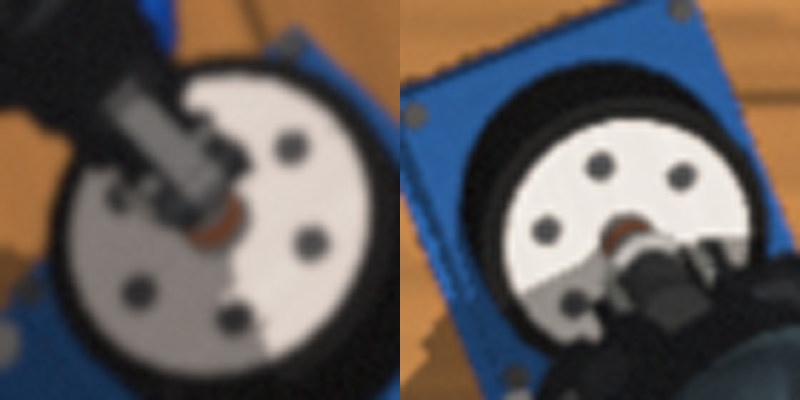

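The picture shows the copper seat clear of the face at crop (222,220) in the side view and (628,230) in the top view. A gray shank rim lies below it and no red shows. The bright shoulder is near (645,262), where 38 mm out predicts (645,267), so the spindle did not slip. I let it settle and hand it in.

>>> {"method": "drive_tool", "body": {
  "steps": [
    [0,0,0,0,0,0,-0.455],
    [0,0,0,0,0,0,-0.455],
    [0,0,0,0,0,0,-0.455],
    [0,0,0,0,0,0,-0.455],
    [0,0,0,0,0,0,-0.455],
    [0,0,0,0,0,0,-0.455]
  ]
}}

```text
time_s: 7.22
tool_pos: [500.2, -109.2, 160.1]
tool_rot: [-0.034, 0.966, 0.189, 0.171]
wrist_force: [0.6, 0.1, -3.9]
width: 23.4
finger_force: 14.2
```

```bash
python3 plan.py 52.8; python3 -c "
from cell import r
print(r.sign_off())"
```

```text
t 7.2167 pos [ 500.24 -109.23  160.06] q [-0.58 -0.16  2.14  0.35  0.98  0.43] w 23.36 f 14.24 F_tool [-0.71  0.12  3.85] M_tool [ 0.03 -0.38  0.04]
along axis 52.26 off in T axes [-0.15  0.58]
shift/100 [ 0.0015 -0.0058 -0.0054] turn/60deg [-0.0004 -0.0003  0.0005]
the job is handed in; nothing more can be done
None
```

I handed the job in at 7.2 s: the spindle is held still and in line with the bore, about 37.5 mm out, with a grip of about 14 N per finger, the copper seat clear of the bore and the red band still hidden inside.

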